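# Restock the gravity tin rack on the gecko shelf

## Task

Put the two slim tins standing on the shelf away in the wire gravity rack: lower each one on its side onto the top rails, between the side wires, its pull-ring end facing the same side as on the tin already in the rack, and only then let go, so that it rolls down and queues up behind that tin on the lower rails. Load one tin, let it come to rest below, then load the other; do not drop them in, and leave everything else on the shelf where it is.

Things in the scene. Friction and masses are not known exactly. Their poses are not given: they have to be found in the camera images.
- rack: one-lane gravity tin rack of 5 mm chromed wire, fixed, 298 mm long, 106 mm wide. Origin: centre of its underside, at shelf height; front -x, back +x, left +y. Side wires and posts at y = +-50.5 mm; front posts 181 mm high, two curled return wires at the back 205 mm high. A tin on the top rails rolls to the back, falls 70 mm past their end and rolls forward on the lower rails to the front lip
- top_tier: upper (loading) rails: two wires at y = +-26 mm. Origin: midway between them, on their tops at the front end, 152 mm over the shelf. x runs to the back, downhill at 7 deg; y is the rack's left; z square to the rails. They turn up 12 mm at x = 0 and end at x = 222 mm; best loading x is 60 to 120 mm. A tin lying on them has its centre at z = 27 mm. Side guide wires at y = +-50.5, z = 26 mm: lane 96 mm wide
- low_tier: lower (storage) rails: two wires at y = +-26 mm. Origin: midway between them, on their tops at the front lip, 22 mm over the shelf. x runs to the back, uphill at 7 deg; y is the rack's left; z square to the rails. Lip 26 mm high; tins queue against it with centres at about x = 27, 81 and 135 mm, z = 27 mm
- tin_a: slim steel tin with a paper sleeve, a cylinder 54 mm in diameter, 85 mm long, about 0.18 kg. Origin at its centre; its z axis runs along the tin to the pull-ring end (recessed lid with an aluminium pull ring); the other end is plain, necked-in by 2.5 mm. One of the two to be loaded: it starts standing upright on the shelf, ring end up.
- tin_b: slim steel tin with a paper sleeve, a cylinder 54 mm in diameter, 85 mm long, about 0.18 kg. Origin at its centre; its z axis runs along the tin to the pull-ring end (recessed lid with an aluminium pull ring); the other end is plain, necked-in by 2.5 mm. The other one to be loaded; alike, also standing ring end up.
- tin_0: slim steel tin with a paper sleeve, a cylinder 54 mm in diameter, 85 mm long, about 0.18 kg. Origin at its centre; its z axis runs along the tin to the pull-ring end (recessed lid with an aluminium pull ring); the other end is plain, necked-in by 2.5 mm. The tin already in the rack: it lies at the front lip of the lower rails, its pull-ring end to the rack's left (+y). It stays there.
- tin_a_ring (a point): centre of tin_a's pull-ring end, 42.5 mm from its centre
- tin_b_ring (a point): centre of tin_b's pull-ring end, 42.5 mm from its centre
- tin_0_ring (a point): centre of tin_0's pull-ring end, 42.5 mm from its centre
- tub: bystander: white plastic tub with a ribbed twist cap, 73 mm in diameter, 68 mm high, loose; origin under its centre. It stands among the tins.
- flat_tin: bystander: wide flat steel tin with a pull ring, 84 mm in diameter, 38 mm high, loose; origin under its centre. It stands among the slim tins and does not belong in this rack.
- petri_dish: bystander: glass petri dish with lid, 94 mm in diameter, 18 mm high, loose; origin under its centre
- water_bowl: bystander: grey stone bowl, 100 mm across, 34 mm high, loose; origin under its centre
- tweezers: bystander: stainless tweezers, 195 mm long, 9 mm high, lying flat along their own x axis, loose; origin at mid-length on the underside
- cave: bystander: tan ceramic cave, a dome 134 mm across and 76 mm high, loose; origin under its centre
- sieve: bystander: yellow plastic sieve, bowl 122 mm across and 48 mm high, flat handle along its own +x reaching 155 mm from the centre, loose; origin under the bowl's centre

How it is judged:
By the outcome, as a careful person would: the job done as asked, in the order asked, and still so for the second after the job is handed in, with the robot touching nothing.
It also fails if it takes over 72 s, if anything falls off the work surface, if the arm or the gripper's body presses on something with over 40 N, if the wrist force passes 120 N, or if a joint passes its speed limit or range.

## Robot

A 7-joint arm with a two-finger parallel gripper is mounted at the origin on the work surface. World frame = base frame: x ahead of the robot, y to its left, z up, the work surface at z = 0. Lengths are in m, angles in rad, forces in N, time in s.
With the tool pointing down it reaches from about 0.35 to 0.9 m from the base axis. Payload 19.9 kg.
Tool frame: the origin (TCP) lies between the finger pads; the fingertips stand 14 mm ahead of it and the grasp point (between the pads) lies 5 mm behind it; z points along the fingers, y is the line along which they close (so a half turn about z gives the same grasp; the last joint's range is limited). The gripper opens to 85 mm and grips with 20 to 120 N. Pads are 22 mm wide; open, the fingers measure 114 mm over their backs; the gripper's body (76 mm by 85 mm) begins 54 mm behind the grasp point. The pads swing forward as they close: fully open they stand 13 mm farther back than shut.
Start: joints at [-0.042, 0.417, -0.01, 1.614, 0.005, 1.111, -0.053], TCP at [0.625, 0, 0.245] pointing down, gripper open.
Joint ranges: [-2.81, 2.81], [-0.39, 2.02], [-1.27, 1.25], [0.06, 2.57], [-1.19, 4.33], [0.19, 2], [-2.82, 2.82]. Speed limits (rad/s): [1.89, 1.89, 2.39, 2.39, 3.01, 3.01, 3.01].

## Interface

Orientations are given as a rotation vector (axis times angle).
In Python, from cell import * gives the robot as it stands.
- The arm moves only by the tool arm_command, never from a script. Its argument "series" is one flat list of numbers, 7 for each row, row after row: the turn, a rotation vector about the tool's x, y, z in degrees, then the shift along the tool's x, y, z in m, then the closure, from 0 (fully open) to 1 (shut). In form: [wx, wy, wz, tx, ty, tz, jaw, wx, wy, wz, tx, ty, tz, jaw, ...]. A call has 1 to 10 rows; each row shifts and turns the commanded pose from where the row before left it, along the tool's axes as they then stand; what a row does not reach is not made up. A row lasts 1/8 s, in which the tool goes at most 62.5 mm and 10.7 degrees, less where a joint would pass 70% of its speed; a pose out of reach is approached as far as the arm can. A call with a gripper value outside its range is refused whole. The fingers move at their own pace and stop on an object; the grip force is fixed at half the most. Time passes only in rows, so rows that do not move let the fingers close. It gives the time, the measured TCP pose, the force, the opening and the grip force at its end, in the units of the state.
- get_obs(): the state, without advancing time (a new reading comes with each control period).
- camera(name): name is "scene" or "side" or "wrist"; returns (picture, depth): 384x512x3 uint8, red, green, blue; 384x512 float32, m along the optical axis (not along the pixel's ray), 0 where there is no reading.
- camera_params(name): a dict with "fx", "fy", "cx", "cy" (pixels), "rvec" (rotation vector, rad) and "tvec" (3), from world to camera coordinates, as OpenCV has them; the wrist camera has in their place "T_tool_cam" (4x4, takes a point from camera to tool coordinates, whose origin is the TCP and whose axes are the flange's). Camera axes: x right, y down, z forward; pixel columns grow to the right and rows downward; lengths in m; the calibration is good to about 2 mm. A picture is of the moment at which its call begins: read the wrist's pose just before it. camera_params takes no time and is no camera call.
- finish_job(): hands the job in; it is judged then, once.
The state is a dict: "time": time; "joints": joint angles; "joint_vel": joint speeds; "joint_torque": joint torques, N m; "tcp_pos": TCP position; "orientation": TCP orientation; "force": force on the tool from outside, world axes, zero at the start; "ft_torque": the same for the moment, N m; "grip_width": opening from 0.0 (shut) to 1.0 (fully open); "gripper_force": force on a finger pad.
Only numpy, scipy, OpenCV 4.12 (cv2) and the standard library are available. Lean on these libraries where they do the work, as an engineer would, in place of code of your own. Each camera call takes 0.05 s, during which the arm holds its last target. There are 200 camera calls.

## Working session

There is one attempt and no reset: what is moved stays moved. The work goes in short steps, Python scripts to look and compute and a tool call to move; the robot and the scene stay as the last step left them, time stands still between calls to the robot, and variables do not carry over. Pictures are saved under pics/ and viewed, at most 10 in all, crops included, and the job is handed in when it is done.

Besides the shell and the picture viewer there is one more tool, called after "Emit:" as name(argument=value, ...) on one line, values as JSON. arm_command: Moves the arm, as the interface text tells. Its arguments: {"type":"object","properties":{"series":{"type":"array","items":{"type":"number"}}},"required":["series"]}

```bash
ls; mkdir -p pics; cat > h.py <<'E'
from cell import *
import numpy as np, cv2
from scipy.spatial.transform import Rotation as R
def snap(n,f):
    p,d=camera(n); cv2.imwrite(f'pics/{f}.png',p[:,:,::-1]); np.save(f'pics/{f}.npy',d); return p,d
def cam(n,pose=None):
    c=camera_params(n); K=np.array([[c['fx'],0,c['cx']],[0,c['fy'],c['cy']],[0,0,1]])
    if 'rvec' in c:
        r=R.from_rotvec(np.ravel(c['rvec'])).as_matrix(); T=np.eye(4); T[:3,:3]=r.T; T[:3,3]=-r.T@np.ravel(c['tvec'])
    else:
        P=np.eye(4); P[:3,:3]=R.from_rotvec(pose['orientation']).as_matrix(); P[:3,3]=pose['tcp_pos']; T=P@np.array(c['T_tool_cam'])
    return K,T
def ray(K,T,u,v,z):
    d=T[:3,:3]@np.linalg.inv(K)@[u,v,1]; o=T[:3,3]; return o+d*(z-o[2])/d[2]
def cloud(K,T,d):
    v,u=np.mgrid[:d.shape[0],:d.shape[1]]
    q=np.stack([(u-K[0,2])/K[0,0]*d,(v-K[1,2])/K[1,1]*d,d],-1); return q@T[:3,:3].T+T[:3,3]
E
python3 - <<'E'
from h import *
a,_=snap('scene','s0'); b,_=snap('side','d0'); o=get_obs(); print(o); c,_=snap('wrist','w0')
import json; json.dump({k:np.ravel(o[k]).tolist() for k in('tcp_pos','orientation')},open('w0.json','w'))
for n in('scene','side'): K,T=cam(n); print(n,K[0,0],T.round(3).tolist())
print(camera_params('wrist'))
E
```

```text
pics
{'time': 0.1, 'joints': array([-0.04153043,  0.41791213, -0.01033846,  1.61410364,  0.00469477,
        1.11073784, -0.05298957]), 'joint_vel': array([-0.00055155, -0.00158539,  0.00047468, -0.00359674, -0.00024668,
        0.0003285 , -0.00114296]), 'joint_torque': array([ 7.36347683e-04, -8.65828443e+01,  6.80071078e-01, -4.35639203e+01,
        1.91787863e-02,  5.01704752e-03, -1.23103691e-04]), 'tcp_pos': array([6.24695003e-01, 3.29858299e-05, 2.44728354e-01]), 'orientation': array([-2.22082065e+00, -2.22099585e+00,  1.33630480e-03]), 'force': array([-0.01323893, -0.47159477, -0.02878649]), 'ft_torque': array([-0.02703142, -0.03676165, -0.00490647]), 'gripper_force': 0.0, 'grip_width': 1.000753582008451}
scene 347.8752190468304 [[0.324, 0.695, -0.642, 1.201], [0.946, -0.233, 0.225, -0.189], [0.007, -0.68, -0.733, 0.863], [0.0, 0.0, 0.0, 1.0]]
side 391.52388930611477 [[-0.846, -0.374, 0.38, 0.124], [-0.533, 0.59, -0.607, 0.737], [0.003, -0.716, -0.698, 0.91], [0.0, 0.0, 0.0, 1.0]]
{'fx': 278.87926248717184, 'fy': 278.87926248717184, 'cx': 254.19616437256585, 'cy': 191.69225552435782, 'T_tool_cam': array([[ 9.27044157e-04, -9.50634134e-01, -3.10312560e-01,
         7.96149363e-02],
       [ 9.99999538e-01,  9.59808803e-04,  4.71032127e-05,
         4.54619693e-04],
       [ 2.53062805e-04, -3.10312460e-01,  9.50634584e-01,
        -1.28051377e-01],
       [ 0.00000000e+00,  0.00000000e+00,  0.00000000e+00,
         1.00000000e+00]])}
```

View pics/s0.png

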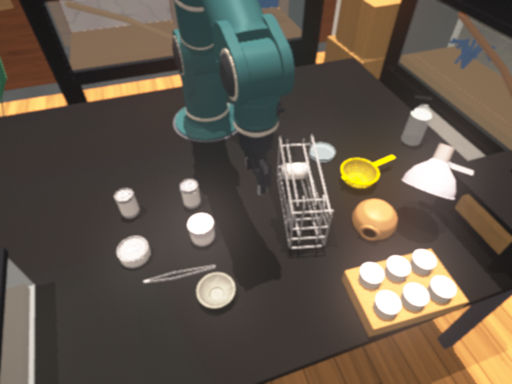

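View pics/d0.png

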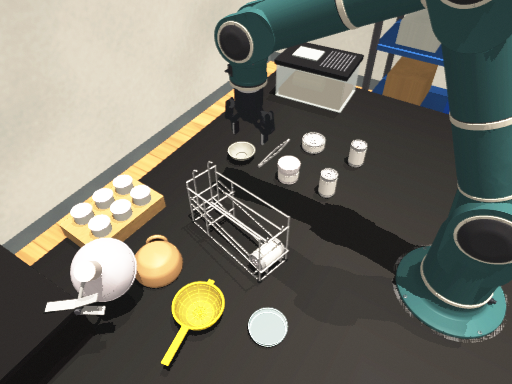

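The scene view shows the slim tins at (126,203) and (191,193), with the flat tin at (133,252) and the tub at (201,229). The rack sits around (305,195), with tin_0 at its end nearer the robot (296,170). The side view shows the tins at (357,153) and (328,183), and the rack from (200,185) to (270,265).

```bash
python3 - <<'E'
from h import *
C={}
for n,f in(('scene','s0'),('side','d0')):
    K,T=cam(n); d=np.load(f'pics/{f}.npy'); p=cloud(K,T,d); C[n]=p
    for nm,px in dict(scene=dict(A=(126,195),B=(190,187),tub=(201,222),flat=(133,247)),side=dict(A=(357,148),B=(328,176),tub=(288,166),flat=(313,140)))[n].items():
        u,v=px; q=p[v-22:v+23,u-22:u+23].reshape(-1,3); q=q[(q[:,2]>.02)&(q[:,2]<.2)]
        # keep near pixel's point
        c=p[v,u]; q=q[np.linalg.norm((q-c)[:,:2],axis=1)<.07]
        zt=np.percentile(q[:,2],95); t=q[q[:,2]>zt-.008]
        (cx,cy),r=cv2.minEnclosingCircle(t[:,:2].astype(np.float32))
        print(n,nm,'ztop %.3f'%zt,'c',round(cx,4),round(cy,4),'r',round(r,4),len(t))
im=np.zeros((600,800,3),np.uint8)  # top-down, 2 px/mm?: x .3-.8 , y -.05-.45
for n,p in C.items():
    q=p.reshape(-1,3); m=(q[:,2]>.012)&(q[:,2]<.23)&(q[:,0]>.3)&(q[:,0]<.8)&(q[:,1]>-.05)&(q[:,1]<.4); q=q[m]
    for x,y,z in q:
        c=(int(60+z*900),255,255) if n=='scene' else (255,int(60+z*900),0)
        c=tuple(int(k) for k in cv2.applyColorMap(np.uint8([[z/.23*255]]),cv2.COLORMAP_JET)[0,0])
        cv2.circle(im,(int((x-.3)*1500),int((y+.05)*1300)),1,c,-1)
cv2.imwrite('pics/top.png',im)
E
```

```text
scene A ztop 0.086 c 0.4078 -0.3461 r 0.028 209
scene B ztop 0.086 c 0.4314 -0.154 r 0.0272 191
scene tub ztop 0.070 c 0.575 -0.1513 r 0.0391 439
scene flat ztop 0.039 c 0.5763 -0.3474 r 0.0436 652
side A ztop 0.084 c 0.4007 -0.3458 r 0.0307 142
side B ztop 0.084 c 0.4277 -0.1535 r 0.0289 176
side tub ztop 0.068 c 0.5701 -0.1501 r 0.0389 272
side flat ztop 0.038 c 0.5735 -0.3479 r 0.0463 271
```

View pics/top.png

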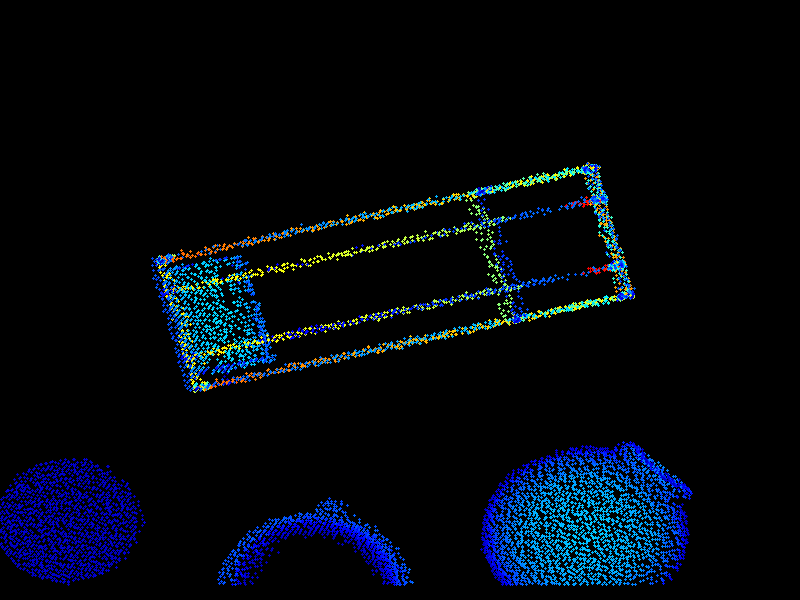

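```bash
python3 - <<'E'
from h import *
P=[]
for n,f in(('scene','s0'),('side','d0')):
    K,T=cam(n); p=cloud(K,T,np.load(f'pics/{f}.npy')).reshape(-1,3)
    q=p[(p[:,2]>.05)&(p[:,2]<.23)&(p[:,0]>.38)&(p[:,0]<.75)&(p[:,1]>.06)&(p[:,1]<.26)]
    P.append(q); print(n,len(q),cv2.minAreaRect(q[:,:2].astype(np.float32)), 'zmax',np.percentile(q[:,2],99.5))
q=np.vstack(P); r=cv2.minAreaRect(q[:,:2].astype(np.float32)); print(r)
# side guide wires: line fit, iterate
c=np.array(r[0]); 
for n,q in zip(('scene','side','both'),P+[q]):
  yaw=np.radians(-11.)
  for _ in range(8):
    ex=np.array([np.cos(yaw),np.sin(yaw)]); ey=np.array([-ex[1],ex[0]]); L=(q[:,:2]-c)@np.c_[ex,ey]
    res=[]
    for s in(1,-1):
        m=(abs(L[:,1]-s*.0505)<.008)&(abs(L[:,0])<.13)
        res.append(np.polyfit(L[m,0],L[m,1],1))
    yaw+=np.arctan((res[0][0]+res[1][0])/2); c=c+ey*(res[0][1]+res[1][1])/2
  ends=np.percentile(L[:,0],[.3,99.7]); c2=c+ex*ends.mean()
  print(n,'yaw',np.degrees(yaw),'half',(res[0][1]-res[1][1])/2,'len',np.ptp(ends),'centre',c2)
E
```

```text
scene 1711 ((0.5649454593658447, 0.16377109289169312), (0.10671595484018326, 0.3031257092952728), 75.97734832763672) zmax 0.20420937262003067
side 2130 ((0.5597044229507446, 0.1639600396156311), (0.1081247553229332, 0.3052860498428345), 75.9709701538086) zmax 0.19954196623564666
((0.5617200136184692, 0.1636669635772705), (0.10848616808652878, 0.309368371963501), 75.9985122680664)
scene yaw -14.01644892232278 half 0.05039835942620011 len 0.298587272774416 centre [0.56588873 0.16319018]
side yaw -14.016220697142263 half 0.050280424899490625 len 0.29885838439351897 centre [0.56104721 0.16426313]
both yaw -14.005935052628445 half 0.05031709484714243 len 0.3027499087223703 centre [0.56342306 0.16371664]
```

Emit:
arm_command(series=[0,0,0,-0.048,-0.02,0,0,0,0,0,-0.048,-0.02,0,0,0,0,0,-0.048,-0.02,0,0,0,0,0,-0.048,-0.02,0,0,0,0,0,-0.048,-0.02,0,0,0,0,0,-0.048,-0.02,0,0,0,0,0,-0.048,-0.02,0,0,0,0,0,-0.048,-0.02,0,0,0,0,0,-0.048,-0.02,0,0,0,0,0,-0.048,-0.02,0,0])

```text
time: 1.4
tcp_pos: [0.4241, -0.4814, 0.2451]
orientation: [-2.221, -2.221, 0.0]
force: [-0.2, 0.5, 0.6]
grip_width: 1.0
gripper_force: 0.0
```

```bash
python3 -c "
from h import *
o=get_obs();print(o['time'],o['joints'].round(4).tolist(),o['tcp_pos'].round(4).tolist(),o['orientation'].round(4).tolist())"
```

```text
1.4 [0.6645, 0.4513, 0.1862, 1.5746, -0.0896, 1.1244, 0.8713] [0.4241, -0.4814, 0.2451] [-2.221, -2.2215, 0.0]
```

Emit:
arm_command(series=[0,10,0,0,0,0,0,0,10,0,0,0,0,0,0,10,0,0,0,0,0])

```text
time: 1.78
tcp_pos: [0.425, -0.4803, 0.2458]
orientation: [-1.923, -1.925, -0.522]
force: [0.6, 0.8, 0.2]
grip_width: 1.002
gripper_force: 0.0
```

```bash
python3 -c "
from h import *
o=get_obs();print(o['time'],o['joints'].round(4).tolist(),o['tcp_pos'].round(4).tolist(),o['orientation'].round(4).tolist())"
```

```text
1.775 [0.8724, 0.6981, 0.1081, 1.2582, -0.3597, 1.6385, 1.0298] [0.425, -0.4803, 0.2458] [-1.9235, -1.9246, -0.5221]
```

```bash
cat > kin.py <<'E'
from h import *
import itertools
from scipy.optimize import least_squares
D=[([-0.0415,0.4179,-0.0103,1.6141,0.0047,1.1107,-0.0530],[.6247,0,.2447],[-2.2208,-2.2210,.0013]),
([0.6645,0.4513,0.1862,1.5746,-0.0896,1.1244,0.8713],[0.4241,-0.4814,0.2451],[-2.221,-2.2215,0.0]),
([0.8724,0.6981,0.1081,1.2582,-0.3597,1.6385,1.0298],[0.425,-0.4803,0.2458],[-1.9235,-1.9246,-0.5221])]
E=lambda a,t:R.from_euler(a,t)
def fk(q,s,p):
    ds,a,b,c,e1,e2,off=p
    r=E('z',-q[0])*E('y',q[1]); x=np.array([0,0,ds])+r.apply([0,0,a]); r=r*E('z',s[0]*q[2])
    x=x+r.apply([e1,0,0]); r=r*E('y',q[3]); x=x+r.apply([-e1,0,b]); r=r*E('z',s[1]*q[4])*E('y',q[5])
    x=x+r.apply([e2,0,c]); return x,r*E('z',s[2]*q[6]+off)
if __name__=='__main__':
  for s in itertools.product((1,-1),repeat=3):
    def f(p):
        o=[]
        for q,x,w in D:
            X,r=fk(q,s,p); o+=list(X-x)+list((R.from_rotvec(w).inv()*r).as_rotvec()*.3)
        return o+[.001*p[4],.001*p[5]]
    for o0 in(0,1.57,-1.57,3.1):
        z=least_squares(f,[.3,.4,.4,.25,0,0,o0]); 
        if z.cost<1e-4: print(s,z.cost,z.x.round(4))
E
python3 kin.py
sed -i 's/if z.cost<1e-4: //' kin.py; python3 kin.py | sort -k4 | sort -t')' -k2 -g | head -4
```

```text
(-1, -1, -1) 0.0005333413586317845 [ 0.5334  0.3248  0.6177  0.2467 -0.1363 -0.1259  1.5707]
(-1, -1, -1) 0.0005333413586317902 [ 0.5334  0.3248  0.6177  0.2467 -0.1363 -0.1259  1.5707]
(-1, -1, -1) 0.0005333413586317928 [ 0.5334  0.3248  0.6177  0.2467 -0.1363 -0.1259  1.5707]
(-1, -1, -1) 0.0005333413586318123 [ 0.5334  0.3248  0.6177  0.2467 -0.1363 -0.1259  1.5707]
```

Emit:
arm_command(series=[0,10,0,0,0,0,0,0,10,0,0,0,0,0,0,0,0,0,0,0,0])

```text
time: 2.15
tcp_pos: [0.4236, -0.4808, 0.2414]
orientation: [-1.701, -1.694, -0.795]
force: [0.4, -0.3, 0.2]
grip_width: 1.002
gripper_force: 0.0
```

```bash
python3 -c "
from h import *
o=get_obs();print(o['time'],o['joints'].round(4).tolist(),o['tcp_pos'].round(4).tolist(),o['orientation'].round(4).tolist())"
```

```text
2.15 [0.9658, 0.8867, 0.0554, 1.0733, -0.4946, 1.9447, 1.0177] [0.4236, -0.4808, 0.2414] [-1.701, -1.694, -0.7952]
```

Emit:
arm_command(series=[0,-10,0,0.03,0.05,-0.03,0,10,-10,0,0.03,0.05,-0.03,0,10,0,0,0,0.03,0,0,10,0,0,0,0,0,0])

```text
time: 2.65
tcp_pos: [0.5306, -0.4684, 0.3526]
orientation: [-1.785, -1.979, -0.318]
force: [-1.0, -2.0, -2.6]
grip_width: 1.0
gripper_force: 0.0
```

```bash
python3 -c "
from h import *
o=get_obs();print(o['time'],o['joints'].round(4).tolist(),o['tcp_pos'].round(4).tolist(),o['orientation'].round(4).tolist())"
```

```text
2.65 [0.7413, 0.8257, 0.063, 0.792, -0.267, 1.9922, 0.8467] [0.5306, -0.4684, 0.3526] [-1.7851, -1.9793, -0.3177]
```

```bash
cat > kin.py <<'E'
from h import *
from scipy.optimize import least_squares
D=[([-0.0415,0.4179,-0.0103,1.6141,0.0047,1.1107,-0.0530],[.6247,0,.2447],[-2.2208,-2.2210,.0013]),
([0.6645,0.4513,0.1862,1.5746,-0.0896,1.1244,0.8713],[0.4241,-0.4814,0.2451],[-2.221,-2.2215,0.0]),
([0.8724,0.6981,0.1081,1.2582,-0.3597,1.6385,1.0298],[0.425,-0.4803,0.2458],[-1.9235,-1.9246,-0.5221]),
([0.9658,0.8867,0.0554,1.0733,-0.4946,1.9447,1.0177],[0.4236,-0.4808,0.2414],[-1.701,-1.694,-0.7952]),
([0.7413,0.8257,0.063,0.792,-0.267,1.9922,0.8467],[0.5306,-0.4684,0.3526],[-1.7851,-1.9793,-0.3177])]
E=lambda a,t:R.from_euler(a,t)
def fk(q,p):
    ds,a,b,c,e1,e2,y1,y2,y3=p
    r=E('z',-q[0])*E('y',q[1]); x=np.array([0,0,ds])+r.apply([0,y1,a]); r=r*E('z',-q[2])
    x=x+r.apply([e1,0,0]); r=r*E('y',q[3]); x=x+r.apply([-e1,y2,b]); r=r*E('z',-q[4])*E('y',q[5])
    x=x+r.apply([e2,y3,c]); return x,r*E('z',-q[6]+np.pi/2)
def f(p):
    o=[]
    for q,x,w in D: o+=list(fk(q,p)[0]-x)
    return np.r_[o,.003*(np.array(p)-P0)]
P0=np.array([.36,.4,.4,.25,0,0,0,0,0])
z=least_squares(f,P0); P=z.x
if __name__=='__main__':
    print(P.round(4),z.fun[:15].reshape(-1,3).round(4).tolist())
    for q,x,w in D: print(np.degrees((R.from_rotvec(w).inv()*fk(q,P)[1]).magnitude()).round(2))
E
python3 kin.py
```

```text
[ 2.891e-01  5.017e-01  4.698e-01  2.938e-01 -0.000e+00 -0.000e+00
 -1.470e-02 -1.580e-02 -3.000e-04] [[0.0, 0.0, 0.0], [0.0, 0.0, -0.0], [-0.0, -0.0, 0.0], [-0.0, 0.0, 0.0], [0.0, -0.0, -0.0]]
0.01
0.01
0.0
0.01
0.01
```

```bash
cat > ik.py <<'E'
from kin import *
lo=np.array([-2.81,-.39,-1.27,.06,-1.19,.19,-2.82])+.04; hi=np.array([2.81,2.02,1.25,2.57,4.33,2.,2.82])-.04
def ik(x,r,q0,w=.02):
    g=lambda q:np.r_[(fk(q,P)[0]-x)*5,(r.inv()*fk(q,P)[1]).as_rotvec(),w*.05*(q-q0)]
    z=least_squares(g,np.clip(q0,lo+.001,hi-.001),bounds=(lo,hi)); return z.x,np.abs(z.fun[:3]).max()/5,np.degrees(np.linalg.norm(z.fun[3:6]))
def rot(z,x): return R.from_matrix(np.c_[x,np.cross(z,x),z])
def grasp(c,ph,th,h):
    a=np.array([np.cos(ph),np.sin(ph),0]); u=np.array([0,0,1.]); z=a*np.cos(th)-u*np.sin(th); x=a*np.sin(th)+u*np.cos(th)
    return np.array([c[0],c[1],h])+.005*z, rot(z,x)
psi=np.radians(-14); ex=np.array([np.cos(psi),np.sin(psi),0]); ey=np.array([-ex[1],ex[0],0]); RC=np.array([.5635,.1637,0])
def place(th,h,lean=7,xr=.09,up=0):
    l=np.radians(lean); n=ex*np.sin(l)+np.array([0,0,np.cos(l)])
    s7=np.radians(7); n7=ex*np.sin(s7)+np.array([0,0,np.cos(s7)]); d=ex*np.cos(s7)-np.array([0,0,np.sin(s7)])
    c=RC-.147*ex+[0,0,.152]+d*xr+n7*.027+[0,0,up]; g=c+ey*(h-.0425)
    z=-np.sin(th)*ey-np.cos(th)*n; x=np.cos(th)*ey-np.sin(th)*n
    return g+.005*z, rot(z,x)
A=np.array([.4043,-.346]); B=np.array([.4295,-.1537])
Q0=np.array(D[0][0])
E
cat > scan.py <<'E'
from ik import *
rng=np.random.default_rng(0); S=[Q0,np.array(D[3][0])]+[rng.uniform(lo,hi) for _ in range(6)]
def best(x,r):
    b=None
    for s in S:
        q,e,a=ik(x,r,s)
        if b is None or e*1000+a<b[1]*1000+b[2]: b=(q,e,a)
        if e<.002 and a<1.5: break
    return b
for th in (25,35,45):
    t=np.radians(th)
    q,e,a=best(*place(t,.042)); print('place',th,e.round(4),a.round(1),q.round(2))
    for n,c in(('A',A),('B',B)):
        print(n,th,[(ph,round(b[1]*1000),round(b[2])) for ph in range(-180,180,30) for b in [best(*grasp(c,np.radians(ph),t,.042))]],flush=True)
E
timeout 560 python3 scan.py
```

```text
place 25 0.0 0.0 [-0.55  0.56  0.05  1.67  0.22  1.31 -0.82]
A 25 [(-180, 0, 0), (-150, 0, 0), (-120, 0, 0), (-90, 0, 0), (-60, 0, 0), (-30, 0, 0), (0, 0, 0), (30, 0, 0), (60, 0, 0), (90, 0, 0), (120, 0, 0), (150, 0, 0)]
B 25 [(-180, 0, 0), (-150, 0, 0), (-120, 0, 0), (-90, 0, 0), (-60, 0, 0), (-30, 26, 6), (0, 7, 3), (30, 1, 1), (60, 0, 0), (90, 0, 0), (120, 0, 0), (150, 0, 0)]
place 35 0.0 0.0 [-0.63  0.63  0.09  1.61  0.29  1.43 -0.86]
A 35 [(-180, 0, 0), (-150, 0, 0), (-120, 0, 0), (-90, 0, 0), (-60, 0, 0), (-30, 0, 0), (0, 0, 0), (30, 0, 0), (60, 0, 0), (90, 0, 0), (120, 0, 0), (150, 0, 0)]
B 35 [(-180, 0, 0), (-150, 0, 0), (-120, 0, 0), (-90, 0, 0), (-60, 0, 0), (-30, 24, 6), (0, 9, 4), (30, 0, 0), (60, 0, 0), (90, 0, 0), (120, 0, 0), (150, 0, 0)]
place 45 0.0 0.0 [-0.7   0.72  0.14  1.55  0.35  1.55 -0.89]
A 45 [(-180, 0, 0), (-150, 0, 0), (-120, 0, 0), (-90, 0, 0), (-60, 0, 0), (-30, 0, 0), (0, 0, 0), (30, 0, 0), (60, 0, 0), (90, 0, 0), (120, 0, 0), (150, 0, 0)]
B 45 [(-180, 0, 0), (-150, 0, 0), (-120, 0, 0), (-90, 0, 0), (-60, 0, 0), (-30, 10, 3), (0, 3, 1), (30, 0, 0), (60, 0, 0), (90, 0, 0), (120, 0, 0), (150, 0, 0)]
```

```bash
cat > sim.py <<'E'
from ik import *
from scipy.spatial.transform import Slerp
def path(q,x0,r0,x1,r1,n):
    sl=Slerp([0,1],R.concatenate([r0,r1])); m=9;E=0
    for s in np.linspace(1/n,1,n):
        q,e,a=ik(x0+(x1-x0)*s,sl(s),q,w=.3); m=min(m,(q-lo).min()+.04,(hi-q).min()+.04); E=max(E,e*1000,a)
    return q,m,E
for n,c in(('A',A),('B',B)):
  for th in(30,40):
    for ph in(60,90,120):
      t=np.radians(th);p=np.radians(ph)
      x,r=grasp(c,p,t,.042); zt=r.apply([0,0,1]); v=R.from_euler('z',ph-90,degrees=True)*R.from_rotvec([-2.2214,-2.2214,0])
      pts=[(np.array([c[0]-.1*np.cos(p),c[1]-.1*np.sin(p),.28]),v),(x-.09*zt+[0,0,.12],r),(x-.09*zt,r),(x,r),(x+[0,0,.22],r)]
      pl=place(t,.042); pts+=[(pl[0]+[0,0,.08],pl[1]),pl]
      q=Q0; cur=(np.array(D[0][1]),R.from_rotvec(D[0][2])); out=[]
      for w in pts:
        q,m,E=path(q,*cur,*w,6); cur=w; out.append((round(m,2),round(E,1)))
      print(n,th,ph,out,q.round(2),flush=True)
E
timeout 560 python3 sim.py
```

```text
A 30 60 [(np.float64(0.62), np.float64(0.0)), (np.float64(0.35), np.float64(0.0)), (np.float64(0.36), np.float64(0.0)), (np.float64(0.29), np.float64(0.0)), (np.float64(0.29), np.float64(0.0)), (np.float64(0.44), np.float64(0.0)), (np.float64(0.47), np.float64(0.0))] [-0.38  0.61 -0.23  1.63  0.39  1.42 -0.97]
A 30 90 [(np.float64(0.68), np.float64(0.0)), (np.float64(0.07), np.float64(0.0)), (np.float64(0.1), np.float64(0.0)), (np.float64(0.23), np.float64(0.0)), (np.float64(0.12), np.float64(0.0)), (np.float64(0.4), np.float64(0.0)), (np.float64(0.48), np.float64(0.0))] [-0.42  0.6  -0.16  1.63  0.36  1.41 -0.94]
A 30 120 [(np.float64(0.71), np.float64(0.0)), (np.float64(0.04), np.float64(8.9)), (np.float64(0.04), np.float64(7.5)), (np.float64(0.05), np.float64(0.0)), (np.float64(0.04), np.float64(5.4)), (np.float64(0.25), np.float64(0.0)), (np.float64(0.41), np.float64(0.0))] [-0.16  0.66 -0.54  1.62  0.54  1.49 -1.09]
A 40 60 [(np.float64(0.62), np.float64(0.0)), (np.float64(0.43), np.float64(0.0)), (np.float64(0.4), np.float64(0.0)), (np.float64(0.33), np.float64(0.0)), (np.float
[... 1943 characters left out ...]
loat64(0.36), np.float64(0.0))] [-0.5   0.67 -0.12  1.57  0.43  1.54 -0.98]
B 40 90 [(np.float64(0.54), np.float64(0.0)), (np.float64(0.44), np.float64(0.0)), (np.float64(0.47), np.float64(0.0)), (np.float64(0.48), np.float64(0.0)), (np.float64(0.46), np.float64(0.0)), (np.float64(0.34), np.float64(0.0)), (np.float64(0.37), np.float64(0.0))] [-0.53  0.67 -0.08  1.57  0.41  1.53 -0.96]
B 40 120 [(np.float64(0.62), np.float64(0.0)), (np.float64(0.25), np.float64(0.0)), (np.float64(0.28), np.float64(0.0)), (np.float64(0.45), np.float64(0.0)), (np.float64(0.27), np.float64(0.0)), (np.float64(0.35), np.float64(0.0)), (np.float64(0.37), np.float64(0.0))] [-0.56  0.67 -0.04  1.58  0.39  1.52 -0.95]
```

```bash
cat > plan.py <<'E'
from ik import *
def go(*targets):
    o=get_obs(); x=o['tcp_pos']; r=R.from_rotvec(o['orientation'])
    print('t %.2f'%o['time'],x.round(4),'q',o['joints'].round(2))
    for X,r2 in targets:
        w=np.degrees((r.inv()*r2).as_rotvec()); s=r2.inv().apply(X-x)
        print('turn',w.round(1),'(%.0f)'%np.linalg.norm(w),'then shift',s.round(4),'(%.3f)'%np.linalg.norm(s),'->',X.round(4)); x,r=X,r2
th=np.radians(30); h=.045
def gr(c,ph,back=0,up=0):
    X,r=grasp(c,np.radians(ph),th,h); return X-back*r.apply([0,0,1])+[0,0,up],r
E
python3 -c "
from plan import *
go(gr(A,65,.09,.12),gr(A,65,.09),gr(A,65))"
```

```text
t 2.65 [ 0.5306 -0.4684  0.3526] q [ 0.74  0.83  0.06  0.79 -0.27  1.99  0.85]
turn [-28.4  32.6  18.7] (47) then shift [-0.1337 -0.1662  0.0586] (0.221) -> [ 0.3732 -0.4127  0.2075]
turn [0. 0. 0.] (0) then shift [-0.1039  0.      0.06  ] (0.120) -> [ 0.3732 -0.4127  0.0875]
turn [0. 0. 0.] (0) then shift [-0.   -0.    0.09] (0.090) -> [ 0.4061 -0.3421  0.0425]
```

Emit:
arm_command(series=[-4.7,5.4,3.1,-0.022,-0.028,0.01,0,-4.7,5.4,3.1,-0.022,-0.028,0.01,0,-4.7,5.4,3.1,-0.022,-0.028,0.01,0,-4.7,5.4,3.1,-0.022,-0.028,0.01,0,-4.7,5.4,3.1,-0.022,-0.028,0.01,0,-4.7,5.4,3.1,-0.022,-0.028,0.01,0,0,0,0,0,0,0,0])

```text
time: 3.52
tcp_pos: [0.3443, -0.5177, 0.2313]
orientation: [-2.002, -1.237, -1.123]
force: [0.5, -1.1, 0.5]
grip_width: 1.004
gripper_force: 0.0
```

```bash
python3 -c "
from plan import *
go(gr(A,65,.09,.12),gr(A,65,.09),gr(A,65))"
```

```text
t 3.52 [ 0.3443 -0.5177  0.2313] q [ 1.2   0.85  0.04  1.26 -0.71  1.84  0.89]
turn [ 0.7  1.  -1.2] (2) then shift [ 0.033  -0.0181  0.1049] (0.111) -> [ 0.3732 -0.4127  0.2075]
turn [0. 0. 0.] (0) then shift [-0.1039  0.      0.06  ] (0.120) -> [ 0.3732 -0.4127  0.0875]
turn [0. 0. 0.] (0) then shift [-0.   -0.    0.09] (0.090) -> [ 0.4061 -0.3421  0.0425]
```

Emit:
arm_command(series=[0.7,1,-1.2,0.011,-0.006,0.035,0,0,0,0,0.011,-0.006,0.035,0,0,0,0,0.011,-0.006,0.035,0,0,0,0,-0.035,0,0.02,0,0,0,0,-0.035,0,0.02,0,0,0,0,-0.034,0,0.02,0,0,0,0,0,0,0,0])

```text
time: 4.4
tcp_pos: [0.3781, -0.4118, 0.0877]
orientation: [-1.963, -1.266, -1.136]
force: [0.0, -0.1, 0.5]
grip_width: 1.002
gripper_force: 0.0
```

```bash
python3 -c "
from plan import *
go(gr(A,65))
o=get_obs(); p,d=snap('wrist','wA'); K,T=cam('wrist',o)
C=cloud(K,T,d).reshape(-1,3); m=(C[:,2]>.076)&(C[:,2]<.092)&(abs(C[:,0]-A[0])<.06)&(abs(C[:,1]-A[1])<.06); q=C[m]
print(len(q),cv2.minEnclosingCircle(q[:,:2].astype(np.float32)))"
```

```text
t 4.40 [ 0.3781 -0.4118  0.0877] q [ 1.13  0.91 -0.    1.53 -0.73  1.54  1.06]
turn [-0.3  0.1  0.4] (1) then shift [-0.0016 -0.004   0.0876] (0.088) -> [ 0.4061 -0.3421  0.0425]
3644 ((0.4068554639816284, -0.34780052304267883), 0.027368206530809402)
```

View pics/wA.png

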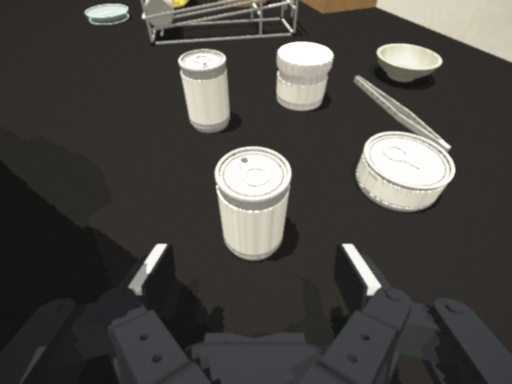

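The wrist view shows tin_a at (253,190), centred between the open fingers at (155,265) and (360,265). Its ring is up and nothing is in the way.

Emit:
arm_command(series=[0,0,0,0,-0.001,0.022,0,0,0,0,0,-0.001,0.022,0,0,0,0,-0.001,0,0.022,0,0,0,0,0,0,0.022,0,0,0,0,0,0,0,0,0,0,0,0,0,0,1,0,0,0,0,0,0,1,0,0,0,0,0,0,1,0,0,0,0,0,0,1])

```text
time: 5.58
tcp_pos: [0.4074, -0.3448, 0.0447]
orientation: [-1.966, -1.265, -1.139]
force: [-3.1, -3.8, 9.1]
grip_width: 0.614
gripper_force: 61.0
```

```bash
python3 -c "
from plan import *
A=np.array([.406,-.347]); o=get_obs(); print(o['grip_width'],o['gripper_force'],o['force'])
pl=place(th,h,up=.10); go(gr(A,65),gr(A,65,0,.22),pl,place(th,h,up=.0))"
```

```text
0.6139377382638445 61.004565954208374 [-3.11710355 -3.78719787  9.07171974]
t 5.58 [ 0.4074 -0.3448  0.0447] q [ 1.07  0.92 -0.04  1.66 -0.78  1.39  1.11]
turn [-0.1  0.1  0.5] (0) then shift [-0.001  -0.0003  0.0026] (0.003) -> [ 0.4078 -0.3431  0.0425]
turn [0. 0. 0.] (0) then shift [ 0.1905  0.     -0.11  ] (0.220) -> [ 0.4078 -0.3431  0.2625]
turn [ 10.7 -90.2  -9.8] (91) then shift [ 0.4596 -0.0264 -0.2628] (0.530) -> [0.5102 0.177  0.2635]
turn [0. 0. 0.] (0) then shift [0.0496 0.0122 0.086 ] (0.100) -> [0.5102 0.177  0.1635]
```

Emit:
arm_command(series=[0,0,0,0.02,0,-0.0115,1,0,0,0,0.043,0,-0.025,1,0,0,0,0.043,0,-0.025,1,0,0,0,0.043,0,-0.025,1,0,0,0,0.043,0,-0.025,1,1.1,-9,-1,0.024,0,-0.014,1,1.1,-9,-1,0,0,0,1,1.1,-9,-1,0,0,0,1,1.1,-9,-1,0,0,0,1])

```text
time: 6.7
tcp_pos: [0.4058, -0.3442, 0.2944]
orientation: [-2.327, -1.663, -0.483]
force: [0.6, 0.8, -3.1]
grip_width: 0.615
gripper_force: 63.3
```

```bash
python3 -c "
from plan import *
o=get_obs(); print(o['grip_width'],o['gripper_force'],o['force'])
go(place(th,h,up=.12),place(th,h,up=.0))"
```

```text
0.6147013732571731 63.25979948043823 [ 0.60036181  0.80264274 -3.140165  ]
t 6.70 [ 0.4058 -0.3442  0.2944] q [ 0.82  0.33  0.03  1.69 -0.37  1.36  0.63]
turn [  6.8 -53.8  -5.4] (54) then shift [ 0.4667 -0.0232 -0.2535] (0.532) -> [0.5102 0.177  0.2835]
turn [0. 0. 0.] (0) then shift [0.0596 0.0146 0.1031] (0.120) -> [0.5102 0.177  0.1635]
```

Emit:
arm_command(series=[1.1,-9,-0.9,0,0,0,1,1.1,-9,-0.9,0,0,0,1,1.1,-9,-0.9,0,0,0,1,1.1,-9,-0.9,0,0,0,1,1.1,-9,-0.9,0,0,0,1,1.1,-9,-0.9,0,0,0,1,0,0,0,0.04,-0.002,-0.0217,1,0,0,0,0.04,-0.002,-0.0217,1,0,0,0,0.04,-0.002,-0.0217,1,0,0,0,0.04,-0.002,-0.0217,1])

```text
time: 7.95
tcp_pos: [0.4418, -0.1636, 0.2907]
orientation: [2.203, 1.778, -0.699]
force: [0.2, -0.1, -1.8]
grip_width: 0.616
gripper_force: 63.3
```

Emit:
arm_command(series=[0,0,0,0.04,-0.002,-0.0217,1,0,0,0,0.04,-0.002,-0.0217,1,0,0,0,0.04,-0.002,-0.0217,1,0,0,0,0.04,-0.002,-0.0217,1,0,0,0,0.04,-0.002,-0.0217,1,0,0,0,0.04,-0.002,-0.0217,1,0,0,0,0.04,-0.002,-0.0217,1,0,0,0,0,0,0,1,0,0,0,0,0,0,1])

```text
time: 9.07
tcp_pos: [0.5043, 0.1473, 0.2844]
orientation: [2.202, 1.778, -0.7]
force: [0.3, -0.6, -1.3]
grip_width: 0.613
gripper_force: 63.4
```

```bash
python3 -c "
from plan import *
o=get_obs(); print(o['grip_width'],o['gripper_force'],o['force'])
go(place(th,h,up=.12),place(th,h,up=.0))
a,d1=snap('scene','s1'); b,d2=snap('side','d1'); c,d3=snap('wrist','w1')
a=cv2.resize(a[90:270,220:400],(400,400),interpolation=cv2.INTER_CUBIC);b=cv2.resize(b[120:300,150:330],(400,400),interpolation=cv2.INTER_CUBIC)
cv2.imwrite('pics/m1.png',np.hstack([a,b])[:,:,::-1])"
```

```text
0.6132491380579292 63.36201310157776 [ 0.28849818 -0.56422004 -1.30729515]
t 9.07 [0.5043 0.1473 0.2844] q [-0.28  0.46 -0.31  1.58  0.39  1.61 -0.89]
turn [ 0.1 -0.1 -0.1] (0) then shift [ 0.0267 -0.0013 -0.0142] (0.030) -> [0.5102 0.177  0.2835]
turn [0. 0. 0.] (0) then shift [0.0596 0.0146 0.1031] (0.120) -> [0.5102 0.177  0.1635]
```

View pics/m1.png

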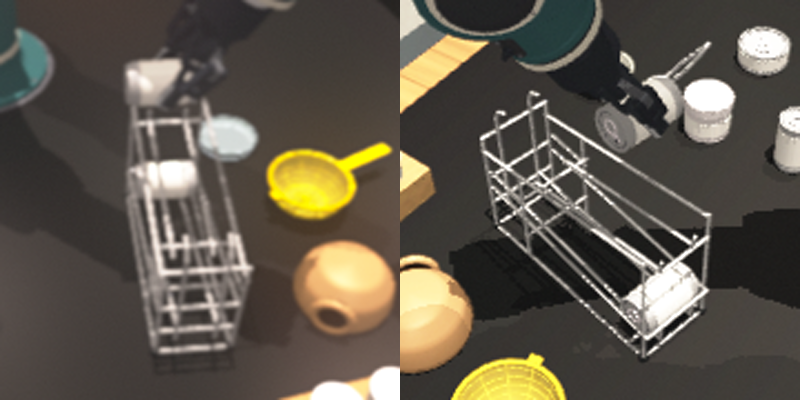

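The left half (scene) shows the held tin above the rack at (155,82). The right half (side) shows its ring end facing the rack's left at (610,130). tin_0 is still at the lip (665,300).

Emit:
arm_command(series=[0,0,0,0.0135,-0.0007,-0.007,1,0,0,0,0.0135,-0.0006,-0.007,1,0,0,0,0,0,0,1,0,0,0,0,0,0,1])

```text
time: 9.72
tcp_pos: [0.5101, 0.1778, 0.2829]
orientation: [2.201, 1.78, -0.7]
force: [0.4, -0.3, -1.9]
grip_width: 0.615
gripper_force: 63.4
```

```bash
cat > held.py <<'E'
from plan import *
import sys
def held(tag):
    o=get_obs(); g=o['tcp_pos']-.005*R.from_rotvec(o['orientation']).apply([0,0,1])
    Q=[]
    for n in('scene','side'):
        p,d=snap(n,n+tag); K,T=cam(n); C=cloud(K,T,d); hsv=cv2.cvtColor(p,cv2.COLOR_RGB2HSV)
        m=(d>0)&(hsv[...,2]>90)&(hsv[...,1]<60)&(np.linalg.norm(C-g,axis=2)<.075); q=C[m]
        l=np.c_[(q-RC)@ex,(q-RC)@ey,q[:,2]]; Q.append(l)
        print(n,len(q),'rack-frame pct 1/99 of x,y,z',np.percentile(l,[1,99],axis=0).round(4).tolist())
    return o
if __name__=='__main__':
    held(sys.argv[1]); X,_=place(th,h,up=.12); 
    go(place(th,h,up=.12),place(th,h,up=.0))
    c=RC-.147*ex+[0,0,.152]; print('target centre rack x',round(float((X-RC)@ex),4))
E
python3 held.py h1
```

```text
scene 527 rack-frame pct 1/99 of x,y,z [[-0.0826, -0.0437, 0.2688], [-0.0139, 0.0333, 0.3321]]
side 565 rack-frame pct 1/99 of x,y,z [[-0.0894, -0.0444, 0.2594], [-0.0327, 0.0407, 0.3114]]
t 9.82 [0.5101 0.1774 0.2831] q [-0.32  0.49 -0.32  1.53  0.39  1.63 -0.92]
turn [ 0.1 -0.1 -0. ] (0) then shift [-0.0005  0.0002 -0.0002] (0.001) -> [0.5102 0.177  0.2835]
turn [0. 0. 0.] (0) then shift [0.0596 0.0146 0.1031] (0.120) -> [0.5102 0.177  0.1635]
target centre rack x -0.0549
```

Emit:
arm_command(series=[0,0,0,0.0115,0.0026,0.0172,1,0,0,0,0.0105,0.0026,0.018,1,0,0,0,0.0105,0.0026,0.018,1,0,0,0,0.0105,0.0026,0.018,1,0,0,0,0.0105,0.0026,0.018,1,0,0,0,0,0,0,1,0,0,0,0,0,0,1])

```text
time: 10.7
tcp_pos: [0.5112, 0.1798, 0.1788]
orientation: [2.202, 1.78, -0.699]
force: [0.1, -0.5, -1.4]
grip_width: 0.615
gripper_force: 63.4
```

```bash
python3 held.py h2; python3 -c "
from h import *
print(get_obs()['force'])
b=cv2.imread('pics/sideh2.png')[120:300,150:330];a=cv2.imread('pics/sceneh2.png')[120:270,240:390]
cv2.imwrite('pics/m2.png',np.hstack([cv2.resize(a,(400,400)),cv2.resize(b,(400,400))]))"
```

```text
scene 572 rack-frame pct 1/99 of x,y,z [[-0.0901, -0.0519, 0.1349], [-0.0014, 0.0511, 0.2348]]
side 643 rack-frame pct 1/99 of x,y,z [[-0.1107, -0.051, 0.1377], [-0.0074, 0.0522, 0.2134]]
t 10.80 [0.5113 0.1799 0.1791] q [-0.33  0.6  -0.31  1.61  0.42  1.46 -0.99]
turn [ 0.2 -0.2 -0. ] (0) then shift [-0.0545 -0.013  -0.0882] (0.105) -> [0.5102 0.177  0.2835]
turn [0. 0. 0.] (0) then shift [0.0596 0.0146 0.1031] (0.120) -> [0.5102 0.177  0.1635]
target centre rack x -0.0549
[ 0.40063266 -0.53761149 -1.66856133]
```

View pics/m2.png

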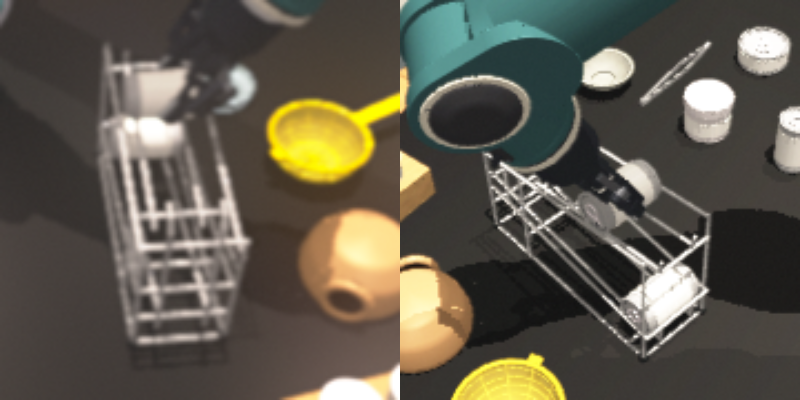

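The tin is now just inside the side wires. The left half shows it at (160,95); the right half shows it at (620,195), with the fingers clear of the wires.

Emit:
arm_command(series=[0,0,0,0.002,0.0005,0.0035,1,0,0,0,0.002,0.0005,0.0034,1,0,0,0,0.0015,0.0004,0.0026,1,0,0,0,0,0,0,1])

```text
time: 11.3
tcp_pos: [0.5109, 0.1796, 0.167]
orientation: [2.202, 1.78, -0.7]
force: [-0.2, 0.3, -1.6]
grip_width: 0.621
gripper_force: 63.4
```

Emit:
arm_command(series=[0,0,0,0.0005,0.0001,0.0009,1,0,0,0,0.0005,0.0001,0.0009,1,0,0,0,0,0,0,1])

```text
time: 11.68
tcp_pos: [0.5111, 0.1797, 0.1658]
orientation: [2.202, 1.779, -0.699]
force: [-0.8, 1.8, 6.7]
grip_width: 0.615
gripper_force: 64.2
```

Emit:
arm_command(series=[0,0,0,0.0005,0.0001,0.0009,1,0,0,0,0.0005,0.0001,0.0009,1,0,0,0,0,0,0,1])

```text
time: 12.05
tcp_pos: [0.5111, 0.1798, 0.1654]
orientation: [2.201, 1.778, -0.699]
force: [-5.8, 0.6, 28.2]
grip_width: 0.617
gripper_force: 66.2
```

Emit:
arm_command(series=[0,0,0,-0.0005,-0.0001,-0.0009,1,0,0,0,-0.0005,-0.0001,-0.0009,1,0,0,0,0,0,0,1,0,0,0,0,0,0,0,0,0,0,0,0,0,0,0,0,0,0,0,0,0])

```text
time: 12.8
tcp_pos: [0.5109, 0.1796, 0.1651]
orientation: [2.202, 1.78, -0.7]
force: [0.5, 0.2, -0.9]
grip_width: 1.0
gripper_force: 0.1
```

```bash
python3 -c "
from plan import *
o=get_obs();print(o['force'],R.from_rotvec(o['orientation']).inv().apply(ex).round(3), o['grip_width'])"
```

```text
[ 0.52983359  0.20957891 -0.93871315] [-0.061  0.993 -0.104] 1.0001966277516203
```

Emit:
arm_command(series=[0,0,0,0,0.006,-0.01,0,0,0,0,0,0.004,-0.03,0,0,0,0,0,0,-0.05,0,0,0,0,0,0,-0.05,0,0,0,0,0,0,-0.02,0,0,0,0,0,0,0,0,0,0,0,0,0,0,0,0,0,0,0,0,0,0,0,0,0,0,0,0,0])

```text
time: 13.92
tcp_pos: [0.5559, 0.2501, 0.3013]
orientation: [2.202, 1.779, -0.701]
force: [0.2, -0.5, 0.1]
grip_width: 0.997
gripper_force: 0.0
```

```bash
cat > rest.py <<'E'
from plan import *
import sys
for n in('scene','side'):
    p,d=snap(n,n+sys.argv[1]); K,T=cam(n); C=cloud(K,T,d)
    l=np.stack([(C-RC)@ex,(C-RC)@ey,C[...,2]],-1); m=(d>0)&(abs(l[...,1])<.046)&(abs(l[...,0])<.146)&(l[...,2]>.03)&(l[...,2]<.125); q=l[m]
    hh=np.histogram(q[:,0],bins=np.arange(-.15,.151,.02))[0]; print(n,hh)
b=cv2.imread(f'pics/side{sys.argv[1]}.png')[100:320,130:350];a=cv2.imread(f'pics/scene{sys.argv[1]}.png')[120:270,240:390]
cv2.imwrite(f'pics/m{sys.argv[1]}.png',np.hstack([cv2.resize(a,(400,400)),cv2.resize(b,(400,400))]))
E
python3 rest.py r1; python3 -c "
from plan import *
v=(np.array([.42,-.3,.33]),R.from_rotvec([-2.2214,-2.2214,0])); go(gr(B,90,.09,.14),gr(B,90,.09),gr(B,90))"
```

```text
scene [ 20 116 243   3   6   6   9   4   4   0  67 187 242  12  19]
side [223 187  34   5   7   8  12  13  11 242 240  51   3  10 101]
t 14.03 [0.5559 0.2503 0.3016] q [-0.4   0.62 -0.32  1.28  0.39  1.76 -0.94]
turn [ -3.3  88.4 -16.9] (90) then shift [-0.3029 -0.1264 -0.3766] (0.500) -> [ 0.4295 -0.2273  0.2275]
turn [0. 0. 0.] (0) then shift [-0.1212  0.      0.07  ] (0.140) -> [ 0.4295 -0.2273  0.0875]
turn [0. 0. 0.] (0) then shift [-0.    0.    0.09] (0.090) -> [ 0.4295 -0.1494  0.0425]
```

View pics/mr1.png

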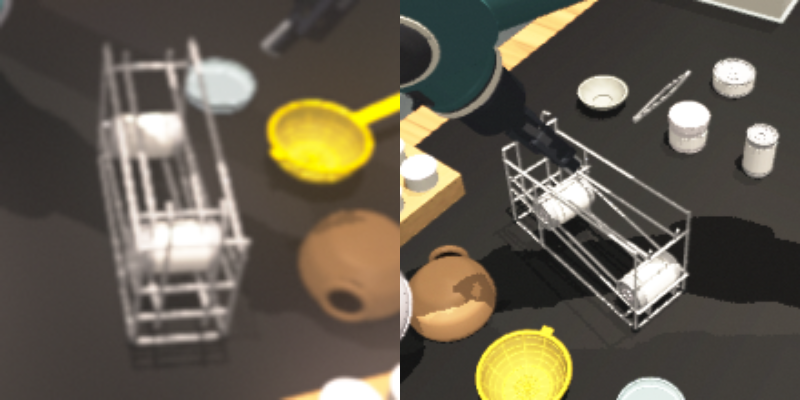

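The left half shows tin_a on the rails at (180,245), in the back half of the rack, and tin_0 at (145,135). tin_a was probably still rolling, so I'll check again after the transfer.

Emit:
arm_command(series=[-0.3,8.8,-1.7,-0.01,0,-0.02,0,-0.3,8.8,-1.7,0,0,0,0,-0.3,8.8,-1.7,0,0,0,0,-0.3,8.8,-1.7,0,0,0,0,-0.3,8.8,-1.7,0,0,0,0,-0.4,8.8,-1.7,0,0,0,0,-0.4,8.8,-1.7,0,0,0,0,-0.4,8.9,-1.7,0,0,0,0])

```text
time: 15.02
tcp_pos: [0.5591, 0.2507, 0.3245]
orientation: [-1.821, -1.735, -0.654]
force: [0.1, 1.3, 0.7]
grip_width: 1.001
gripper_force: 0.0
```

```bash
python3 rest.py r2;  python3 -c "
from plan import *
go(gr(B,90,.09,.14),gr(B,90,.09),gr(B,90))"
```

```text
scene [ 28 105 244   0   0  59 155 181  13  11  44  72  18  13  19]
side [227 184  39   2 179 206 115   3   7  20  93  45  18  11 129]
t 15.12 [0.5594 0.2477 0.3221] q [ 0.36  0.38 -0.63  1.74 -0.6   1.02  0.03]
turn [-0.5 17.7 -3.7] (18) then shift [-0.3194 -0.1299 -0.364 ] (0.501) -> [ 0.4295 -0.2273  0.2275]
turn [0. 0. 0.] (0) then shift [-0.1212  0.      0.07  ] (0.140) -> [ 0.4295 -0.2273  0.0875]
turn [0. 0. 0.] (0) then shift [-0.    0.    0.09] (0.090) -> [ 0.4295 -0.1494  0.0425]
```

Emit:
arm_command(series=[-0.2,8.9,-1.8,0,0,0,0,-0.2,8.9,-1.8,0,0,0,0,0,0,0,-0.035,-0.014,-0.04,0,0,0,0,-0.035,-0.014,-0.04,0,0,0,0,-0.035,-0.014,-0.04,0,0,0,0,-0.035,-0.014,-0.04,0,0,0,0,-0.035,-0.014,-0.04,0,0,0,0,-0.035,-0.014,-0.04,0,0,0,0,-0.035,-0.014,-0.04,0,0,0,0,-0.035,-0.014,-0.04,0])

```text
time: 16.38
tcp_pos: [0.4489, -0.1683, 0.2417]
orientation: [-1.58, -1.59, -0.904]
force: [1.0, 0.1, 1.0]
grip_width: 1.001
gripper_force: 0.0
```

```bash
python3 rest.py r3;  python3 -c "
from plan import *
go(gr(B,90,.09,.14),gr(B,90,.09),gr(B,90))"
```

```text
scene [ 25 111 241   0   0  58 162 177  11  12  43  71  20  10  19]
side [224 181  40   3 183 204 116   6   6  20  91  46  18  12 123]
t 16.48 [ 0.4483 -0.1721  0.2402] q [ 1.06  0.63 -0.48  1.73 -0.54  1.52  0.79]
turn [-0.2  0.3 -0.2] (0) then shift [-0.0386 -0.0188 -0.0415] (0.060) -> [ 0.4295 -0.2273  0.2275]
turn [0. 0. 0.] (0) then shift [-0.1212  0.      0.07  ] (0.140) -> [ 0.4295 -0.2273  0.0875]
turn [0. 0. 0.] (0) then shift [-0.    0.    0.09] (0.090) -> [ 0.4295 -0.1494  0.0425]
```

```bash
python3 - <<'E'
from plan import *
for n in('scene','side'):
    K,T=cam(n); d=np.load(f'pics/{n}r3.npy'); C=cloud(K,T,d)
    l=np.stack([(C-RC)@ex,(C-RC)@ey,C[...,2]],-1)
    for a,b in((-.15,-.08),(-.08,.02)):
        m=(d>0)&(abs(l[...,1])<.046)&(l[...,0]>a)&(l[...,0]<b)&(l[...,2]>.035)&(l[...,2]<.1); q=l[m]
        print(n,np.percentile(q,[2,98],axis=0).round(3).tolist())
        s=q[(abs(q[:,1])<.035)]
        f=least_squares(lambda p:np.hypot(s[:,0]-p[0],s[:,2]-p[1])-.027,[np.mean(s[:,0]),.05],loss='soft_l1',f_scale=.002); print('  axis x,z',f.x.round(4),'rms',np.median(abs(f.fun)).round(4))
        for sg in(-1,1):
            t=s[s[:,1]*sg>.01]; f=least_squares(lambda p:np.hypot(t[:,0]-p[0],t[:,2]-p[1])-.027,[np.mean(s[:,0]),.05],loss='soft_l1',f_scale=.002); print('    y side',sg,f.x.round(4))
E
```

```text
scene [[-0.138, -0.042, 0.039], [-0.093, 0.041, 0.081]]
  axis x,z [-0.1217  0.0524] rms 0.0012
    y side -1 [-0.1218  0.0527]
    y side 1 [-0.1214  0.0522]
scene [[-0.041, -0.037, 0.041], [0.006, 0.044, 0.092]]
  axis x,z [-0.029   0.0634] rms 0.001
    y side -1 [-0.0291  0.0631]
    y side 1 [-0.0286  0.0634]
side [[-0.15, -0.041, 0.041], [-0.103, 0.042, 0.079]]
  axis x,z [-0.1236  0.0499] rms 0.001
    y side -1 [-0.1237  0.05  ]
    y side 1 [-0.1236  0.0495]
side [[-0.058, -0.036, 0.041], [-0.011, 0.046, 0.09]]
  axis x,z [-0.031   0.0611] rms 0.0009
    y side -1 [-0.0311  0.061 ]
    y side 1 [-0.0308  0.0612]
```

View pics/mr3.png

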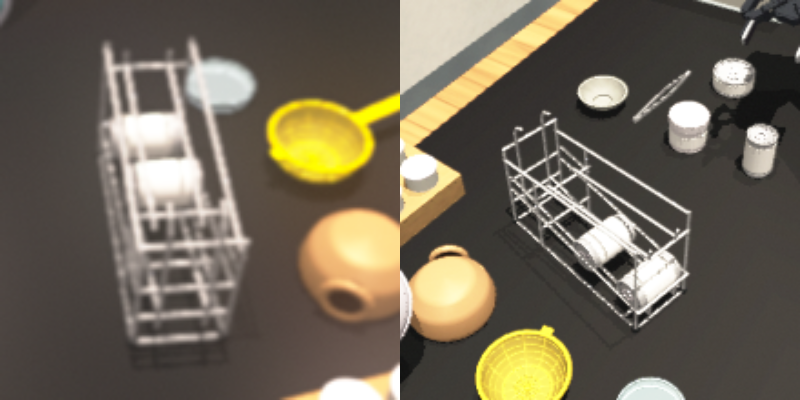

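tin_a (left half at (170,178), right half at (605,240)) is on the lower rails, but sits about 38 mm short of tin_0 at (150,133). I'll see if it moves while I go on to tin_b.

Emit:
arm_command(series=[0,0,0,-0.019,-0.0095,-0.021,0,0,0,0,-0.019,-0.0095,-0.021,0,0,0,0,-0.04,0,0.023,0,0,0,0,-0.04,0,0.023,0,0,0,0,-0.041,0,0.024,0,0,0,0,0,0,0,0,0,0,0,0,0,0,0])

```text
time: 17.35
tcp_pos: [0.4312, -0.223, 0.0918]
orientation: [-1.579, -1.589, -0.91]
force: [0.4, 0.8, 0.9]
grip_width: 0.999
gripper_force: 0.0
```

```bash
cat > axis.py <<'E'
from plan import *
def axes(tag,fresh=True):
    for n in('scene','side'):
        d=snap(n,n+tag)[1] if fresh else np.load(f'pics/{n}{tag}.npy'); K,T=cam(n); C=cloud(K,T,d)
        l=np.stack([(C-RC)@ex,(C-RC)@ey,C[...,2]],-1)
        for a,b in((-.15,-.096),(-.096,-.04),(-.04,.02),(.02,.1)):
            m=(d>0)&(abs(l[...,1])<.046)&(l[...,0]>a)&(l[...,0]<b)&(l[...,2]>.06)&(l[...,2]<.1); q=l[m]
            if len(q)<60: continue
            f=least_squares(lambda p:np.hypot(q[:,0]-p[0],q[:,2]-p[1])-.027,[np.mean(q[:,0]),.05],loss='soft_l1',f_scale=.002)
            print(tag,n,'x,z',f.x.round(4),'med',np.median(abs(f.fun)).round(4),'y',np.percentile(q[:,1],[2,98]).round(3),len(q))
E
python3 - <<'E'
from axis import *
axes('r2',False); axes('r4')
o=get_obs(); p,d=snap('wrist','wB'); K,T=cam('wrist',o)
C=cloud(K,T,d).reshape(-1,3); m=(C[:,2]>.076)&(C[:,2]<.092)&(abs(C[:,0]-B[0])<.06)&(abs(C[:,1]-B[1])<.06); q=C[m]
print(len(q),cv2.minEnclosingCircle(q[:,:2].astype(np.float32)))
go(gr(B,90))
E
```

```text
r2 scene x,z [-0.1211  0.0517] med 0.0011 y [-0.042  0.041] 257
r2 scene x,z [-0.0294  0.0636] med 0.0011 y [-0.034  0.045] 331
r2 side x,z [-0.1241  0.0496] med 0.0012 y [-0.041  0.041] 417
r2 side x,z [-0.0305  0.0616] med 0.0011 y [-0.036  0.045] 247
r2 side x,z [-0.0328  0.0609] med 0.0012 y [-0.035  0.045] 199
r4 scene x,z [-0.1223  0.0519] med 0.0011 y [-0.042  0.041] 256
r4 scene x,z [-0.0288  0.0634] med 0.0012 y [-0.036  0.045] 336
r4 side x,z [-0.124   0.0495] med 0.001 y [-0.042  0.041] 421
r4 side x,z [-0.0302  0.0618] med 0.001 y [-0.037  0.045] 249
r4 side x,z [-0.0316  0.0602] med 0.0012 y [-0.036  0.045] 202
3636 ((0.4294339418411255, -0.15487083792686462), 0.02767554670572281)
t 17.50 [ 0.4312 -0.223   0.0919] q [ 1.08  0.88 -0.41  1.68 -0.43  1.4   0.94]
turn [-0.3  0.2  0.2] (0) then shift [-0.0059 -0.0017  0.0885] (0.089) -> [ 0.4295 -0.1494  0.0425]
```

Emit:
arm_command(series=[0,0,0,-0.001,-0.0008,0.022,0,0,0,0,-0.001,-0.0008,0.022,0,0,0,0,-0.001,0,0.022,0,0,0,0,-0.001,0,0.021,0,0,0,0,0,0,0,0,0,0,0,0,0,0,1,0,0,0,0,0,0,1,0,0,0,0,0,0,1,0,0,0,0,0,0,1])

```text
time: 18.62
tcp_pos: [0.4291, -0.1502, 0.044]
orientation: [-1.58, -1.589, -0.911]
force: [-0.6, -4.0, 7.4]
grip_width: 0.61
gripper_force: 62.3
```

Emit:
arm_command(series=[0,0,0,0.02,0,-0.0115,1,0,0,0,0.043,0,-0.025,1,0,0,0,0.043,0,-0.025,1,0,0,0,0.043,0,-0.025,1,0,0,0,0.043,0,-0.025,1,0,0,0,0.028,0,-0.016,1,0,0,0,0,0,0,1])

```text
time: 19.5
tcp_pos: [0.4291, -0.1498, 0.2994]
orientation: [-1.581, -1.592, -0.91]
force: [-0.8, -0.5, -2.2]
grip_width: 0.613
gripper_force: 63.0
```

```bash
python3 -c "
from plan import *
o=get_obs(); print(o['grip_width'],o['gripper_force'],o['force'])
go(place(th,h,up=.12),place(th,h,up=.0))"
```

```text
0.613482093332633 63.02221655845642 [-0.79583447 -0.47878386 -2.21277761]
t 19.50 [ 0.4291 -0.1498  0.2994] q [ 1.1   0.51 -0.52  1.77 -0.58  1.58  0.76]
turn [  3.5 -88.2  17.3] (90) then shift [ 0.2995  0.0016 -0.1547] (0.337) -> [0.5102 0.177  0.2835]
turn [0. 0. 0.] (0) then shift [0.0596 0.0146 0.1031] (0.120) -> [0.5102 0.177  0.1635]
```

Emit:
arm_command(series=[0.3,-8.8,1.7,0,0,0,1,0.3,-8.8,1.7,0,0,0,1,0.3,-8.8,1.7,0,0,0,1,0.3,-8.8,1.7,0,0,0,1,0.3,-8.8,1.7,0,0,0,1,0.4,-8.8,1.7,0,0,0,1,0.4,-8.8,1.7,0,0,0,1,0.4,-8.8,1.7,0,0,0,1,0.4,-8.8,1.7,0,0,0,1,0.4,-8.8,1.8,0,0,0,1])

```text
time: 20.75
tcp_pos: [0.4287, -0.1494, 0.2973]
orientation: [2.202, 1.781, -0.703]
force: [0.4, -1.0, -2.6]
grip_width: 0.617
gripper_force: 63.1
```

Emit:
arm_command(series=[0,0,0,0.043,0,-0.022,1,0,0,0,0.043,0,-0.022,1,0,0,0,0.043,0,-0.022,1,0,0,0,0.043,0,-0.022,1,0,0,0,0.043,0,-0.022,1,0,0,0,0.043,0.001,-0.022,1,0,0,0,0.03,0,-0.015,1,0,0,0,0,0,0,1,0,0,0,0,0,0,1])

```text
time: 21.88
tcp_pos: [0.5057, 0.1639, 0.2826]
orientation: [2.206, 1.785, -0.7]
force: [-0.3, -0.5, -2.8]
grip_width: 0.612
gripper_force: 63.3
```

```bash
python3 held.py h3; python3 -c "
from h import *
o=get_obs(); print(o['grip_width'],o['force'])"
```

```text
scene 513 rack-frame pct 1/99 of x,y,z [[-0.0839, -0.0575, 0.2672], [-0.0159, 0.0166, 0.3344]]
side 550 rack-frame pct 1/99 of x,y,z [[-0.0906, -0.058, 0.2622], [-0.034, 0.0273, 0.3132]]
t 21.98 [0.5058 0.1635 0.2831] q [-0.04  0.54 -0.69  1.55  0.52  1.69 -1.03]
turn [-0.1 -0.4  0.1] (0) then shift [ 0.012   0.001  -0.0075] (0.014) -> [0.5102 0.177  0.2835]
turn [0. 0. 0.] (0) then shift [0.0596 0.0146 0.1031] (0.120) -> [0.5102 0.177  0.1635]
target centre rack x -0.0549
0.6152116668365404 [ 0.70749031  0.23323619 -1.91419918]
```

Emit:
arm_command(series=[-0.1,-0.4,0.1,0.012,0.001,-0.0075,1,0,0,0,0.0105,0.0026,0.018,1,0,0,0,0.0105,0.0026,0.018,1,0,0,0,0.0105,0.0026,0.018,1,0,0,0,0.0105,0.0026,0.018,1,0,0,0,0.0105,0.0026,0.018,1,0,0,0,0,0,0,1,0,0,0,0,0,0,1])

```text
time: 22.98
tcp_pos: [0.5108, 0.1787, 0.1793]
orientation: [2.201, 1.779, -0.702]
force: [0.1, 0.8, -1.8]
grip_width: 0.619
gripper_force: 63.3
```

Emit:
arm_command(series=[0,0,0,0.002,0.0005,0.0035,1,0,0,0,0.002,0.0005,0.0034,1,0,0,0,0.001,0.0002,0.0017,1,0,0,0,0,0,0,1])

```text
time: 23.48
tcp_pos: [0.5105, 0.1785, 0.1687]
orientation: [2.201, 1.779, -0.703]
force: [0.1, 0.1, -1.8]
grip_width: 0.618
gripper_force: 63.3
```

Emit:
arm_command(series=[0,0,0,0.0005,0.0001,0.0009,1,0,0,0,0.0005,0.0001,0.0009,1,0,0,0,0,0,0,1])

```text
time: 23.85
tcp_pos: [0.5105, 0.1784, 0.1667]
orientation: [2.201, 1.779, -0.703]
force: [-0.8, 0.0, -2.3]
grip_width: 0.61
gripper_force: 63.3
```

Emit:
arm_command(series=[0,0,0,0.0005,0.0001,0.0009,1,0,0,0,0,0,0,1,0,0,0,0,0,0,1])

```text
time: 24.22
tcp_pos: [0.5105, 0.1784, 0.1657]
orientation: [2.201, 1.779, -0.703]
force: [0.2, -0.8, -2.1]
grip_width: 0.616
gripper_force: 63.3
```

Emit:
arm_command(series=[0,0,0,0.0005,0.0001,0.0009,1,0,0,0,0,0,0,1,0,0,0,0,0,0,1])

```text
time: 24.6
tcp_pos: [0.5104, 0.1785, 0.1647]
orientation: [2.201, 1.779, -0.703]
force: [-0.4, 0.7, -2.3]
grip_width: 0.615
gripper_force: 63.3
```

Emit:
arm_command(series=[0,0,0,0.0005,0.0001,0.0009,1,0,0,0,0,0,0,1,0,0,0,0,0,0,1])

```text
time: 24.98
tcp_pos: [0.5105, 0.1785, 0.1639]
orientation: [2.201, 1.779, -0.703]
force: [0.3, 1.3, 4.9]
grip_width: 0.615
gripper_force: 64.0
```

Light contact with the rails (about 7 N). I'll open the gripper and retract.

Emit:
arm_command(series=[0,0,0,0,0,0,0,0,0,0,0,0,0,0,0,0,0,0,0,0,0,0,0,0,0,0.006,-0.01,0,0,0,0,0,0.004,-0.03,0,0,0,0,0,0,-0.05,0,0,0,0,0,0,-0.05,0,0,0,0,0,0,-0.04,0,0,0,0,0,0,0,0])

```text
time: 26.1
tcp_pos: [0.5608, 0.2607, 0.3198]
orientation: [2.202, 1.781, -0.697]
force: [0.3, 0.2, -0.9]
grip_width: 1.0
gripper_force: 0.0
```

Emit:
arm_command(series=[0,0,0,0,0,0,0,0,0,0,0,0,0,0,0,0,0,0,0,0,0,0,0,0,0,0,0,0,0,0,0,0,0,0,0,0,0,0,0,0,0,0,0,0,0,0,0,0,0,0,0,0,0,0,0,0])

```text
time: 27.1
tcp_pos: [0.5602, 0.2587, 0.3172]
orientation: [2.201, 1.779, -0.703]
force: [-0.3, -0.2, 0.6]
grip_width: 1.002
gripper_force: 0.0
```

```bash
python3 -c "
from axis import *
axes('f1')"; python3 rest.py f2
```

```text
f1 scene x,z [-0.1214  0.0519] med 0.0012 y [-0.042  0.041] 229
f1 scene x,z [-0.0685  0.0584] med 0.0012 y [-0.037  0.039] 238
f1 scene x,z [-0.0144  0.0654] med 0.0011 y [-0.034  0.045] 358
f1 side x,z [-0.1235  0.0498] med 0.0011 y [-0.042  0.041] 431
f1 side x,z [-0.0688  0.0566] med 0.0014 y [-0.038  0.045] 492
f1 side x,z [-0.0275  0.1099] med 0.0047 y [-0.037  0.045] 377
scene [ 28 109 116  50 145  64  89 195 100  13  52  72  18  11  22]
side [221 186 163 226 141 210 179  82   0  17  91  45  17  12 108]
```

View pics/mf2.png

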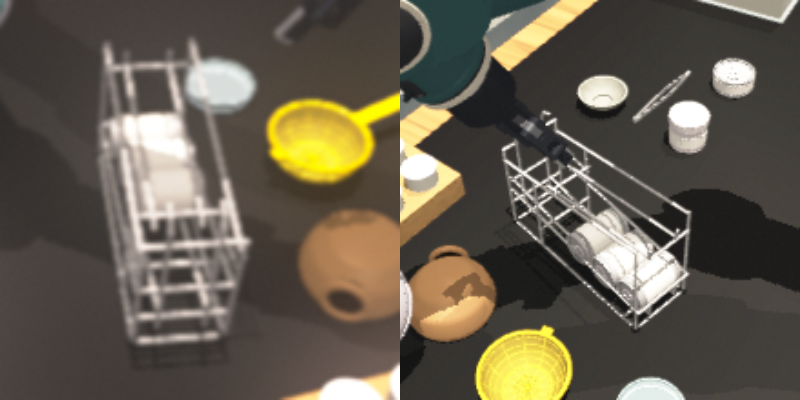

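Three tins are queued at rack x = -122, -69 and -14 mm, 54 mm apart and so touching, with ring ends to the left. In the right half they are at (650,280), (625,265) and (595,240). The gripper is clear and the bystanders haven't moved.

```bash
python3 -c "
from cell import *
print(finish_job())"
```

```text
the job is handed in; nothing more can be done
None
```

Both slim tins are in the rack, queued touching behind tin_0 with their ring ends to the left, and the job is handed in; the first stopped about 38 mm short of tin_0, and loading the second closed that gap.

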